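# Set out the padlocks by size on the display strip

### The arm

A 6-joint arm with a two-finger parallel gripper is mounted at the origin on the work surface. World frame = base frame: x ahead of the robot, y to its left, z up, the work surface at z = 0. Lengths are in m, angles in degrees, forces in N, time in s.
With the tool pointing down it reaches from about 0.35 to 0.875 m from the base axis. Payload 4.2 kg.
Tool frame: the origin (TCP) lies where the fingers leave the gripper's body, on its centre line; the fingertips stand 70 mm ahead of it and the grasp point (between the pads) lies 51 mm ahead of it; z points along the fingers, y is the direction in which the jaws open and shut (so a half turn about z gives the same grasp; the last joint's range is limited). The gripper opens to 87 mm and grips with 3 to 60 N. Pads are 19 mm wide; open, the fingers measure 117 mm over their backs; the gripper's body (75 mm by 190 mm) begins 51 mm behind the grasp point.
Start: joints at [-57.204, 22.042, 0.453, 0, -68.411, -14.817], TCP at [0.193, -0.594, 0.292] pointing down, gripper open.
Joint ranges: [-179.83, 179.83], [-69.29, 118.12], [-61.27, 80.66], [-181.25, 117.63], [-171.15, -9.14], [-177.46, 177.46]. Speed limits (degrees/s): [159.86, 159.86, 180, 180, 180, 180].

### API

Orientations are given as a 3x3 rotation matrix whose columns are the frame's x, y, z axes.
In Python, from station import sense, capture, camera_model, finish_job gives the robot as it stands.
- The arm moves only by the shell command python3 -m inch 'ROWS'. ROWS is JSON, a list of rows, each an object with "hand": the closure, from 0 (fully open) to 1 (shut); "slide": the shift along the world's x, y, z in cm, a list of three; "yaw": the turn about the world's z in rad. A call has 1 to 10 rows; each row is the pose to reach, as a shift and turn from the pose commanded when the call began; what a row does not reach only later rows make up. A row lasts 1/8 s, in which the tool goes at most 62.5 mm and 10.7 degrees, less where a joint would pass 70% of its speed; a pose out of reach is approached as far as the arm can. A call with a gripper value outside its range is refused whole. The fingers move at their own pace and stop on an object; the grip force is fixed at half the most. Time passes only in rows, so rows that repeat a pose let the fingers close. It gives the time, the measured TCP pose, the force and the opening at its end, in the units of the state.
- sense(): the state, without advancing time (a new reading comes with each control period).
- capture(name): name is "scene" or "side" or "wrist"; returns the picture (480x640x3 uint8, blue, green, red); there is no depth.
- camera_model(name): a dict with "mtx" (3x3 intrinsics, pixels), "k1" (the pictures are not rectified: a ray, as slopes to the right and down, at radius r is drawn at 1 + k1 r^2 times it, then the intrinsics apply), "xyz" and "orientation" of the camera in the world; the wrist camera has in their place "tool_from_camera" (4x4, takes a point from camera to tool coordinates, whose origin is the TCP and whose axes are the flange's). Camera axes: x right, y up, looking along -z (the intrinsics and any distortion apply to the point x, -y, -z); pixel columns grow to the right and rows downward; lengths in m; the calibration is good to about 2 mm. A picture is of the moment at which its call begins: read the wrist's pose just before it. camera_model takes no time and is no camera call.
- finish_job(): hands the job in, once; it reports no verdict.
The state is a dict: "time_s": time; "joints": joint angles; "joint_velocities": joint speeds; "effort": joint torques, N m; "tcp_pos": TCP position; "ee_rot": TCP orientation; "wrist_force": force on the tool from outside, world axes, zero at the start; "moment": the same for the moment, N m; "gripper_width": opening from 0.0 (shut) to 1.0 (fully open).
Only numpy, scipy, OpenCV 4.12 (cv2) and the standard library are available. Lean on these libraries where they do the work, as an engineer would, in place of code of your own. Each camera call takes 0.05 s, during which the arm holds its last target. There are 200 camera calls.

### The job

Set the four brass padlocks out on the display strip in order of size, one standing in the middle of each rubber mat: the smallest on the mat next to the red button, then growing to the largest at the other end. Each must stand upright with its broad faces squarely along the row, let go and at rest. Do not knock a padlock over at any time, and leave the file lying beside them where it is.

Things in the scene. Friction and masses are not known exactly. Their poses are not given: they have to be found in the camera images.
- padlock28 (a point): the smallest of four brass padlocks, loose, standing upright on its flat base with its steel shackle up. Brass body 28 mm wide (its y axis), 16 mm thick (its x axis), 26 mm high; 46 mm high in all with the shackle. This point is its centre, half-way up (23 mm above its base, inside the brass body); z up. Front and back look alike.
- padlock38 (a point): the second smallest of four brass padlocks, loose, standing upright on its flat base with its steel shackle up. Brass body 38 mm wide (its y axis), 18 mm thick (its x axis), 34 mm high; 60 mm high in all with the shackle. This point is its centre, half-way up (30 mm above its base, inside the brass body); z up. Front and back look alike.
- padlock50 (a point): the second largest of four brass padlocks, loose, standing upright on its flat base with its steel shackle up. Brass body 50 mm wide (its y axis), 21 mm thick (its x axis), 43 mm high; 75 mm high in all with the shackle. This point is its centre, half-way up (37.5 mm above its base, inside the brass body); z up. Front and back look alike.
- padlock62 (a point): the largest of four brass padlocks, loose, standing upright on its flat base with its steel shackle up. Brass body 62 mm wide (its y axis), 24 mm thick (its x axis), 50 mm high; 88 mm high in all with the shackle. This point is its centre, half-way up (44 mm above its base, inside the brass body); z up. Front and back look alike.
- mat1: black rubber mat, 66 mm long (its y axis, along the row) by 44 mm, 3 mm thick, fixed on the pale wooden strip; one of four alike in a straight row 80 mm apart, at one end of the row, next to mat2. Origin at the centre of its underside; its top, where a padlock stands, is 3 mm above that and 11 mm above the bench. z up.
- mat2: black rubber mat, 66 mm long (its y axis, along the row) by 44 mm, 3 mm thick, fixed on the pale wooden strip; one of four alike in a straight row 80 mm apart, between mat1 and mat3. Origin at the centre of its underside; its top, where a padlock stands, is 3 mm above that and 11 mm above the bench. z up.
- mat3: black rubber mat, 66 mm long (its y axis, along the row) by 44 mm, 3 mm thick, fixed on the pale wooden strip; one of four alike in a straight row 80 mm apart, between mat2 and mat4. Origin at the centre of its underside; its top, where a padlock stands, is 3 mm above that and 11 mm above the bench. z up.
- mat4: black rubber mat, 66 mm long (its y axis, along the row) by 44 mm, 3 mm thick, fixed on the pale wooden strip; one of four alike in a straight row 80 mm apart, at the other end, next to mat3. Origin at the centre of its underside; its top, where a padlock stands, is 3 mm above that and 11 mm above the bench. z up.
- red_stop: round red button, 24 mm across and 16 mm high, fixed on the strip at one end of the row, 58 mm from the centre of the nearest mat; it marks the end where the smallest padlock goes (a grey one of the same shape marks the other end; which end is red changes). The strip is 400 by 100 mm and 8 mm thick. Origin at the centre of its underside, z up.
- file: bystander: loose hand file with blue handle, about 240 mm long, lying on the bench; to be left alone. Origin on the bench under its middle, x axis along the blade.
Things that resemble listed ones, but are neither listed nor needed, are in the scene too. Leave any blue or pink look-alike of the part that bears padlock38 alone.

How it is judged (in metres and radians):
At the end, for the whole second after the job is handed in: Padlocks stand on the mats in order of size, smallest next to the red button; each centre within 12 mm of its mat's centre in plan and 5 mm of standing height, width within 0.25 rad of the row, upright within 0.12 rad, released and at rest (angle between each of padlock28, padlock38, padlock50, padlock62's own z axis and vertical below 0.12 rad and height (world z) of padlock28 between 0.029 and 0.039 m and linear speed of each of lock28, lock38, lock50, lock62 below 0.02 m/s and angular speed of each of lock28, lock38, lock50, lock62 below 0.2 rad/s and height (world z) of padlock38 between 0.036 and 0.046 m and height (world z) of padlock50 between 0.0435 and 0.0535 m and height (world z) of padlock62 between 0.05 and 0.06 m and ((horizontal distance between red_stop and mat1 below 0.1 m and horizontal distance between padlock28 and mat1 below 0.012 m and angle between the y axis of padlock28 and the y axis of mat1, either way round below 0.25 rad and horizontal distance between padlock38 and mat2 below 0.012 m and angle between the y axis of padlock38 and the y axis of mat2, either way round below 0.25 rad and horizontal distance between padlock50 and mat3 below 0.012 m and angle between the y axis of padlock50 and the y axis of mat3, either way round below 0.25 rad and horizontal distance between padlock62 and mat4 below 0.012 m and angle between the y axis of padlock62 and the y axis of mat4, either way round below 0.25 rad) or (horizontal distance between red_stop and mat4 below 0.1 m and horizontal distance between padlock28 and mat4 below 0.012 m and angle between the y axis of padlock28 and the y axis of mat4, either way round below 0.25 rad and horizontal distance between padlock38 and mat3 below 0.012 m and angle between the y axis of padlock38 and the y axis of mat3, either way round below 0.25 rad and horizontal distance between padlock50 and mat2 below 0.012 m and angle between the y axis of padlock50 and the y axis of mat2, either way round below 0.25 rad and horizontal distance between padlock62 and mat1 below 0.012 m and angle between the y axis of padlock62 and the y axis of mat1, either way round below 0.25 rad))); the robot touches nothing.
It fails at once if a padlock is knocked over (tilted more than 0.7 rad) (angle between any of padlock28, padlock38, padlock50, padlock62's own z axis and vertical above 0.7 rad).
It fails at once if the file is moved more than 30 mm (distance of file from where it was at the start of the episode above 0.03 m).
It also fails if it takes over 96 s, if anything falls off the work surface, if the arm or the gripper's body presses on something with over 40 N, if the wrist force passes 120 N, or if a joint passes its speed limit or range.

## Working session

There is one attempt and no reset: what is moved stays moved. The work goes in short steps, Python scripts to look and compute and a shell command to move; the robot and the scene stay as the last step left them, time stands still between calls to the robot, and variables do not carry over. Pictures are saved under pics/ and viewed, about 12 in all and at most 16, crops included, and the job is handed in when it is done.

```bash
mkdir -p pics; ls
python3 - <<'E'
from station import *
import cv2
for n in("scene","side"):
    cv2.imwrite(f"pics/{n}0.png",capture(n)); m=camera_model(n);print(n,m)
print(camera_model("wrist"));print(sense())
E
```

```text
pics
scene {'mtx': array([[593.00702068,   0.        , 333.95527185],
       [  0.        , 593.00702068, 238.34079209],
       [  0.        ,   0.        ,   1.        ]]), 'k1': -0.004757690822889597, 'xyz': array([ 1.22567229, -0.66985642,  0.77549586]), 'orientation': array([[ 0.66307173, -0.45350186,  0.59554339],
       [ 0.74854663,  0.40565733, -0.52451889],
       [-0.00371625,  0.79358566,  0.6084472 ]])}
side {'mtx': array([[436.02263541,   0.        , 314.75612509],
       [  0.        , 436.02263541, 239.04827702],
       [  0.        ,   0.        ,   1.        ]]), 'k1': -0.04244339940487965, 'xyz': array([0.51484608, 0.6241452 , 0.5663162 ]), 'orientation': array([[-0.99969433,  0.00545932, -0.02411325],
       [-0.0224133 , -0.61178354,  0.79070762],
       [-0.01043536,  0.79100638,  0.6117189 ]])}
{'mtx': array([[331.22628739,   0.        , 319.04178997],
       [  0.        , 331.22628739, 239.41039099],
       [  0.        ,   0.        ,   1.        ]]), 'k1': -0.035621504460874684, 'tool_from_camera': array([[-7.07776950e-05,  9.64817655e-01,  2.62919928e-01,
 
[... 371 characters left out ...]
542392e-02,
       -6.84100620e+01, -1.48176867e+01]), 'joint_velocities': array([ 0.07867738,  0.00835234,  0.13875964,  0.0811276 , -0.00919198,
       -0.04614554]), 'effort': array([-8.87789356e-04, -3.91688991e+01,  1.87935019e+01,  4.23180833e+00,
        1.35009759e-02, -7.44630597e-05]), 'tcp_pos': array([ 0.19282592, -0.59408186,  0.29128365]), 'ee_rot': array([[-9.51222059e-01, -3.08506335e-01, -6.60429305e-04],
       [-3.08507034e-01,  9.51220348e-01,  1.80553980e-03],
       [ 7.11933278e-05,  1.92121637e-03, -9.99998152e-01]]), 'wrist_force': array([ 1.30392816,  0.21698754, -0.31894017]), 'moment': array([0.05161741, 0.02327981, 0.03177575]), 'gripper_width': 0.99574438503844}
```

View pics/scene0.png

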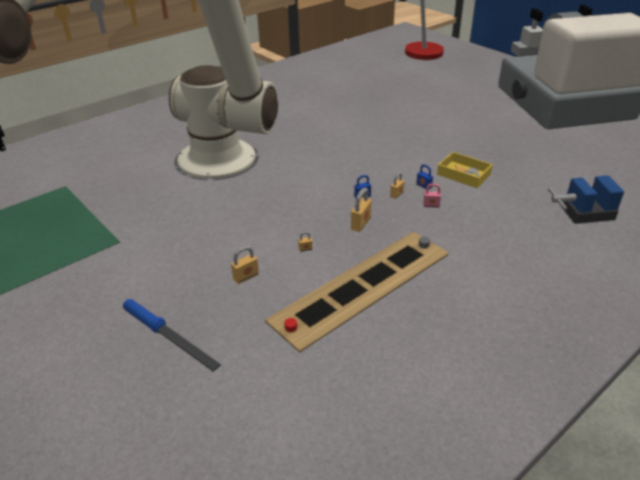

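View pics/side0.png

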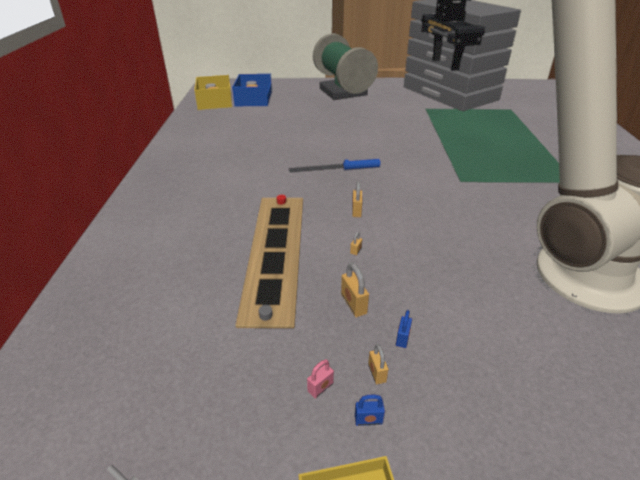

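```bash
cat > h.py <<'E'
import numpy as np, cv2
from station import *
def cam(n,st=None):
    m=camera_model(n)
    if n=="wrist":
        T=np.array(m["tool_from_camera"]);R=st["ee_rot"]
        return m, st["tcp_pos"]+R@T[:3,3], R@T[:3,:3]
    return m,np.array(m["xyz"]),np.array(m["orientation"])
def rays(n,px,st=None):
    m,c,R=cam(n,st)
    u=cv2.undistortPoints(np.float64(px).reshape(-1,1,2),m["mtx"],np.array([m["k1"],0,0,0.]))[:,0]
    d=np.c_[u[:,0],-u[:,1],-np.ones(len(u))]@R.T
    return c,d
def plane(n,px,z,st=None):
    c,d=rays(n,px,st); return c+d*((z-c[2])/d[:,2])[:,None]
def tri(pa,pb,na="scene",nb="side"):
    c1,d1=rays(na,pa);c2,d2=rays(nb,pb);d1=d1[0];d2=d2[0]
    s=np.linalg.lstsq(np.c_[d1,-d2],c2-c1,rcond=None)[0]
    a,b=c1+s[0]*d1,c2+s[1]*d2
    return (a+b)/2,np.linalg.norm(a-b)
def brass(im):
    h=cv2.cvtColor(im,cv2.COLOR_BGR2HSV); return cv2.inRange(h,(10,140,110),(22,255,255))
def blobs(mask,mn=20):
    n,l,s,c=cv2.connectedComponentsWithStats(mask); return [(s[i,4],c[i].round(1),s[i,:4],l==i) for i in range(1,n) if s[i,4]>mn]
E
python3 - <<'E'
from h import *
A=cv2.imread("pics/scene0.png");B=cv2.imread("pics/side0.png")
for n,im in(("scene",A),("side",B)):
    for a,c,b,_ in blobs(brass(im),40): print(n,a,c,b)
    for a,c,b,_ in blobs(cv2.inRange(im,(0,0,0),(32,32,32)),150):
        if a<2000: print(n,"blk",a,c,plane(n,[c],.011)[0].round(3))
for k,p,q in(("50",(244.5,268),(357.5,203)),("28",(306,244),(356.5,246)),("62",(361,213),(355,295)),("38",(397,188.5),(378,368))):
    print(k,tri([p],[q]))
print("red",tri([(291,324)],[(282,199.5)]),"file",plane("scene",[(125,305),(217,366)],.005))
E
```

```text
scene 67 [459.4 168. ] [454 164  13   9]
scene 44 [398.2 186.5] [394 182   8  12]
scene 139 [363.3 211.6] [353 201  17  26]
scene 104 [244.5 262.8] [234 258  22  12]
scene blk 153 [10.3 52.3] [-1.132 -0.15   0.011]
scene blk 233 [592.9 216.4] [0.801 0.471 0.011]
scene blk 258 [404.6 256.4] [0.619 0.056 0.011]
scene blk 294 [377.  273.7] [ 0.619 -0.023  0.011]
scene blk 347 [347.  292.3] [ 0.62  -0.104  0.011]
scene blk 399 [315.3 312.1] [ 0.62  -0.183  0.011]
side 98 [356.7 206.7] [353 192   9  24]
side 64 [355.5 246.6] [351 240  10  14]
side 430 [355.3 294.2] [343 274  25  42]
side 241 [377.8 368.1] [370 352  17  31]
side blk 499 [449.7  10.9] [-0.307 -2.586  0.011]
side blk 423 [463.1  45.2] [-0.168 -1.681  0.011]
50 (array([ 0.44205596, -0.21447535,  0.02187948]), np.float64(0.0008002217396224899))
28 (array([ 0.45246222, -0.06827485,  0.01229828]), np.float64(0.0027499363975075812))
62 (array([0.46232423, 0.08248571, 0.02481446]), np.float64(0.0005784221789257634))
38 (array([0.43488886, 0.22602558, 0.01448215]), np.float64(0.0004110956995832391))
red (array([ 0.61726331, -0.23730035,  0.01585625]), np.float64(0.0015481756739432636)) file [[ 0.36453209 -0.43203023  0.005     ]
 [ 0.60353053 -0.383413    0.005     ]]
```

```bash
python3 -m inch '[{"hand":0,"slide":[6,10,0],"yaw":0},{"hand":0,"slide":[12,20,0],"yaw":0},{"hand":0,"slide":[18,30,0],"yaw":0},{"hand":0,"slide":[22,37,0],"yaw":0},{"hand":0,"slide":[26,44,0],"yaw":0},{"hand":0,"slide":[29,49,0],"yaw":0},{"hand":0,"slide":[31,52,0],"yaw":0},{"hand":0,"slide":[31,52,0],"yaw":0},{"hand":0,"slide":[31,52,0],"yaw":0},{"hand":0,"slide":[31,52,0],"yaw":0}]'
python3 - <<'E'
from h import *
s=sense();im=capture("wrist");cv2.imwrite("pics/w1.png",im)
m,c,R=cam("wrist",s);print(s["tcp_pos"],s["joints"],c)
for a,p,b,M in blobs(brass(im),60):
    g=plane("wrist",[p],.02,s)[0]
    q=np.argwhere(M)[:,::-1]; w=plane("wrist",q,.02,s)[:,:2].astype(np.float32)
    print(a,p,b,g.round(3),cv2.minAreaRect(w))
E
```

```text
time_s: 1.35
tcp_pos: [0.5037, -0.072, 0.292]
ee_rot: [[-0.951, -0.31, -0.0], [-0.31, 0.951, 0.0], [0.0, 0.0, -1.0]]
wrist_force: [-0.7, -1.7, -0.4]
gripper_width: 0.998
[ 0.50372633 -0.07203544  0.29196504] [ 1.01596075e+01  1.07201254e+01 -1.55796849e+01 -1.11559523e-02
 -6.37198488e+01 -8.20655185e+01] [ 0.43469187 -0.09379532  0.38473235]
508 [212.1 120.4] [177 101  59  35] [ 0.441 -0.21   0.02 ] ((0.44178181886672974, -0.21610750257968903), (0.05969037115573883, 0.019654888659715652), 88.10485076904297)
61 [332.6 174.4] [325 165  18  19] [ 0.455 -0.072  0.02 ] ((0.4553990364074707, -0.07131820172071457), (0.024599220603704453, 0.0040648868307471275), 60.302757263183594)
```

View pics/w1.png

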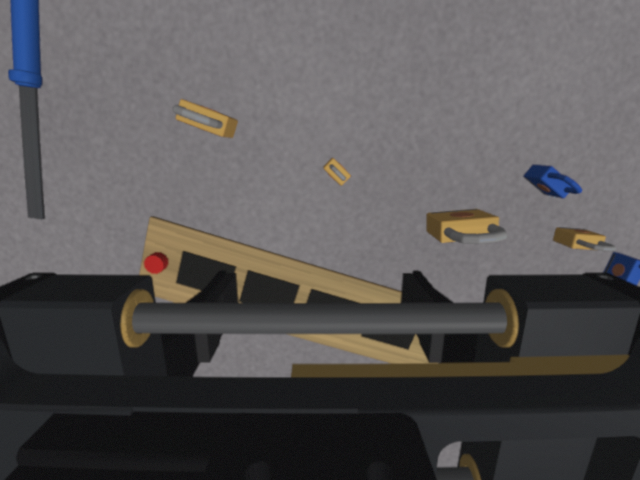

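```bash
cat >> h.py <<'E'
def locks(im,s,z=.026,near=None,lo=(8,80,70)):
    h=cv2.cvtColor(im,cv2.COLOR_BGR2HSV); k=cv2.inRange(h,lo,(24,255,255))
    for a,p,b,M in blobs(k,40):
        if near is not None and np.linalg.norm(plane("wrist",[p],z,s)[0][:2]-near)>.05: continue
        q=np.argwhere(M)[:,::-1]; w=plane("wrist",q,z,s)[:,:2].astype(np.float32)
        (cx,cy),(W,H),an=cv2.minAreaRect(w)
        if W<H: W,H,an=H,W,an+90
        print(a,p,"ctr",round(cx,4),round(cy,4),"LxW",round(W*1e3),round(H*1e3),"width dir",round(an%180,1))
E
python3 - <<'E'
from h import *
s=sense();im=capture("wrist");locks(im,s)
for k in((.455,-.07),):
  locks(im,s,.026,np.array(k),(5,50,50))
k=cv2.imread("pics/w1.png")
# mats, dark quads visible above the gripper: red button
h=cv2.cvtColor(k,cv2.COLOR_BGR2HSV)
for a,p,b,M in blobs(cv2.inRange(h,(0,170,80),(5,255,255)),100): print("red",p,plane("wrist",[p],.022,s))
E
```

```text
926 [207.2 115.4] ctr 0.4415 -0.2143 LxW 62 22 width dir 87.7
313 [335.2 167.6] ctr 0.4504 -0.0691 LxW 28 16 width dir 63.9
1496 [458.3 220. ] ctr 0.4627 0.0836 LxW 80 35 width dir 112.4
8402 [247.3 265. ] ctr 0.6066 -0.0982 LxW 305 95 width dir 90.4
705 [575.9 235. ] ctr 0.4347 0.2193 LxW 62 22 width dir 100.6
73 [617.1 267.3] ctr 0.4528 0.2851 LxW 11 11 width dir 107.8
963 [133.  318.6] ctr 0.6964 -0.2427 LxW 82 37 width dir 5.5
856 [506.2 318.7] ctr 0.5552 0.1838 LxW 81 34 width dir 30.9
6497 [442.5 361.3] ctr 0.6165 0.1589 LxW 433 61 width dir 108.1
197 [470.6 466.3] ctr 0.7836 0.2521 LxW 53 16 width dir 58.0
370 [335.1 167.6] ctr 0.4503 -0.0695 LxW 28 17 width dir 63.5
red [155.6 262.7] [[ 0.61816283 -0.2333977   0.022     ]]
```

```bash
python3 -m inch '[{"hand":0,"slide":[-1,0.3,-3],"yaw":0.16},{"hand":0,"slide":[-2,0.4,-6],"yaw":0.32},{"hand":0,"slide":[-3,0.5,-9],"yaw":0.48},{"hand":0,"slide":[-4,0.5,-12],"yaw":0.64},{"hand":0,"slide":[-5.3,0.5,-13],"yaw":0.8},{"hand":0,"slide":[-5.3,0.5,-13],"yaw":0.8},{"hand":0,"slide":[-5.3,0.5,-13],"yaw":0.8}]'
python3 - <<'E'
from h import *
s=sense();im=capture("wrist");cv2.imwrite("pics/w2.png",im);print(s["tcp_pos"],s["ee_rot"][:,1])
locks(im,s,.026,np.array((.45,-.07)))
print(sense()["tcp_pos"])
E
```

```text
time_s: 2.33
tcp_pos: [0.4507, -0.0696, 0.1629]
ee_rot: [[-0.443, -0.896, 0.002], [-0.896, 0.443, 0.0], [-0.001, -0.001, -1.0]]
wrist_force: [-0.0, 0.2, 0.3]
gripper_width: 1.002
[ 0.45072967 -0.06963004  0.16292319] [-0.89634501  0.44335468 -0.001499  ]
718 [318.8 246.4] ctr 0.4492 -0.0716 LxW 32 16 width dir 63.7
[ 0.45090167 -0.06954355  0.16302551]
```

View pics/w2.png

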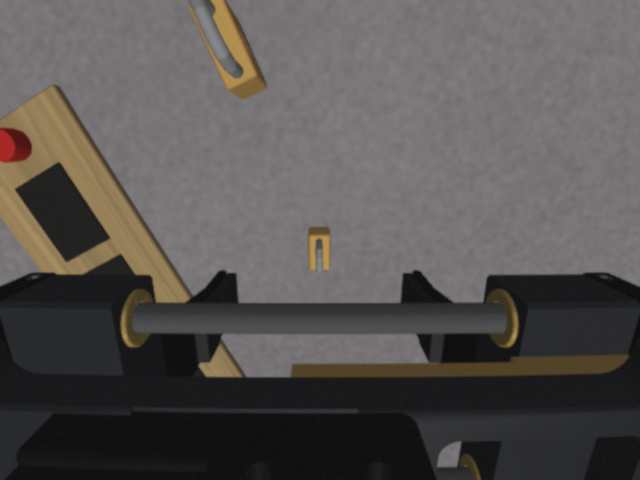

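```bash
python3 -m inch '[{"hand":0,"slide":[0,0,-4],"yaw":0},{"hand":0,"slide":[0,0,-7],"yaw":0},{"hand":0,"slide":[0,0,-9],"yaw":0},{"hand":0,"slide":[0,0,-9],"yaw":0},{"hand":1,"slide":[0,0,-9],"yaw":0},{"hand":1,"slide":[0,0,-9],"yaw":0},{"hand":1,"slide":[0,0,-9],"yaw":0},{"hand":1,"slide":[0,0,-9],"yaw":0},{"hand":1,"slide":[0,0,-9],"yaw":0},{"hand":1,"slide":[0,0,-9],"yaw":0}]'
```

```text
time_s: 3.62
tcp_pos: [0.4499, -0.0695, 0.0723]
ee_rot: [[-0.441, -0.897, 0.0], [-0.897, 0.441, 0.0], [-0.0, -0.0, -1.0]]
wrist_force: [0.5, -0.0, -0.1]
gripper_width: 0.401
```

```bash
python3 -m inch '[{"hand":1,"slide":[0,0,0],"yaw":0},{"hand":1,"slide":[0,0,0],"yaw":0},{"hand":1,"slide":[0,0,0],"yaw":0},{"hand":1,"slide":[0,0,0],"yaw":0},{"hand":1,"slide":[0,0,2],"yaw":0},{"hand":1,"slide":[0,0,5],"yaw":0},{"hand":1,"slide":[0,0,9],"yaw":0},{"hand":1,"slide":[0,0,9],"yaw":0}]'
```

```text
time_s: 4.62
tcp_pos: [0.4514, -0.0692, 0.1648]
ee_rot: [[-0.441, -0.898, 0.007], [-0.898, 0.441, 0.001], [-0.004, -0.006, -1.0]]
wrist_force: [0.4, -0.5, -1.6]
gripper_width: 0.184
```

```bash
python3 -m inch '[{"hand":1,"slide":[3,-2,0],"yaw":0.12},{"hand":1,"slide":[7,-5,0],"yaw":0.24},{"hand":1,"slide":[11,-7.5,0],"yaw":0.36},{"hand":1,"slide":[15,-10,0],"yaw":0.457},{"hand":1,"slide":[17,-11.4,0],"yaw":0.457},{"hand":1,"slide":[17,-11.4,0],"yaw":0.457},{"hand":1,"slide":[17,-11.4,0],"yaw":0.457}]'
cat >> h.py <<'E'
def mats(im,s):
    for a,p,b,M in blobs(cv2.inRange(im,(0,0,0),(38,38,38)),150):
        q=np.argwhere(M)[:,::-1]; w=plane("wrist",q,.011,s)[:,:2].astype(np.float32)
        r=cv2.minAreaRect(w)
        if max(r[1])<.09: print("mat",a,p,np.round(r[0],4),np.round(r[1],3),round(r[2],1))
E
python3 - <<'E'
from h import *
s=sense();im=capture("wrist");cv2.imwrite("pics/w3.png",im);print(s["tcp_pos"],s["ee_rot"][:,1]);mats(im,s)
A=capture("scene");B=capture("side")
for n,im in(("scene",A),("side",B)):
    for a,c,b,M in blobs(cv2.inRange(im,(0,0,0),(45,45,45)),120):
        r=cv2.minAreaRect(plane(n,np.argwhere(M)[:,::-1],.011)[:,:2].astype(np.float32))
        if max(r[1])<.08: print(n,a,c,np.round(r[0],4),np.round(r[1],3),round(r[2],1))
E
```

```text
time_s: 5.5
tcp_pos: [0.6186, -0.183, 0.1607]
ee_rot: [[-0.0, -1.0, -0.003], [-1.0, 0.0, 0.001], [-0.001, 0.003, -1.0]]
wrist_force: [-0.6, 0.3, -1.1]
gripper_width: 0.181
[ 0.61859717 -0.18304747  0.16071388] [-9.99994094e-01  3.91524481e-04  3.41443662e-03]
mat 4186 [319.6 251.7] [ 0.6174 -0.1737] [0.076 0.066] 89.9
mat 425 [278.2 350.9] [ 0.6532 -0.0937] [0.017 0.026] 0.5
mat 708 [318.7 350.8] [ 0.6174 -0.0941] [0.025 0.033] 89.9
mat 386 [359.2 349.7] [ 0.5814 -0.0936] [0.017 0.026] 1.6
scene 309 [404.6 256.5] [0.6186 0.0568] [0.057 0.035] 89.7
scene 350 [376.9 273.8] [ 0.619  -0.0231] [0.058 0.036] 90.0
scene 400 [347.3 292.2] [ 0.6195 -0.1026] [0.058 0.036] 90.0
scene 457 [315.3 312.1] [ 0.62   -0.1822] [0.037 0.059] 0.3
side 229 [279.3 215.6] [ 0.6181 -0.178 ] [0.037 0.055] 0.9
side 271 [276.3 237.6] [ 0.6174 -0.0972] [0.037 0.055] 0.5
side 378 [272.8 262.5] [ 0.6167 -0.0189] [0.038 0.057] 0.6
side 472 [268.8 291.5] [0.6163 0.0611] [0.038 0.059] 0.7
```

View pics/w3.png

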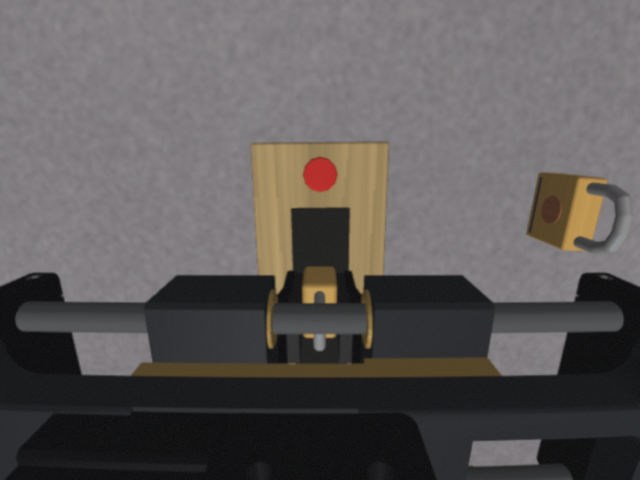

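Run:
```python
from h import *
s=sense()
print(plane("wrist",[(291.5,240),(349.5,240),(320,208)],.011,s).round(4),plane("wrist",[(320.5,174)],.024,s).round(4))
```

```text
[[ 0.6393 -0.1874  0.011 ]
 [ 0.595  -0.1874  0.011 ]
 [ 0.6176 -0.2121  0.011 ]] [[ 0.6173 -0.238   0.024 ]]
```

```bash
python3 -m inch '[{"hand":1,"slide":[-0.1,0.3,-4],"yaw":0},{"hand":1,"slide":[-0.1,0.3,-6.5],"yaw":0},{"hand":1,"slide":[-0.1,0.3,-7.3],"yaw":0},{"hand":1,"slide":[-0.1,0.3,-7.8],"yaw":0},{"hand":1,"slide":[-0.1,0.3,-7.8],"yaw":0},{"hand":0.3,"slide":[-0.1,0.3,-7.8],"yaw":0},{"hand":0.3,"slide":[-0.1,0.3,-7.8],"yaw":0},{"hand":0.3,"slide":[-0.1,0.3,-7.8],"yaw":0},{"hand":0.3,"slide":[-0.1,0.3,-7.8],"yaw":0}]'
python3 -m inch '[{"hand":0,"slide":[0,0,0],"yaw":0},{"hand":0,"slide":[0,0,2],"yaw":0},{"hand":0,"slide":[0,0,6],"yaw":0},{"hand":0,"slide":[0,0,12],"yaw":0},{"hand":0,"slide":[0,3,18],"yaw":0},{"hand":0,"slide":[-3,9,18],"yaw":0},{"hand":0,"slide":[-6,15,18],"yaw":0},{"hand":0,"slide":[-9,20,18],"yaw":0},{"hand":0,"slide":[-9,20,18],"yaw":0},{"hand":0,"slide":[-9,20,18],"yaw":0}]'
python3 - <<'E'
from h import *
s=sense();im=capture("wrist");cv2.imwrite("pics/w4.png",im);print(s["tcp_pos"])
cv2.imwrite("pics/scene1.png",capture("scene")[120:400,180:500])
locks(im,s)
E
```

```text
time_s: 6.78
tcp_pos: [0.619, -0.1805, 0.0845]
ee_rot: [[0.0, -1.0, 0.0], [-1.0, -0.0, -0.0], [0.0, -0.0, -1.0]]
wrist_force: [-0.2, 0.6, -0.0]
gripper_width: 0.552
time_s: 8.02
tcp_pos: [0.529, 0.0199, 0.2646]
ee_rot: [[0.001, -1.0, 0.001], [-1.0, -0.001, 0.0], [-0.0, -0.001, -1.0]]
wrist_force: [0.4, 0.2, -1.0]
gripper_width: 0.999
[0.52897206 0.01994095 0.2646335 ]
18150 [236.2 142.7] ctr 0.6105 -0.0353 LxW 293 94 width dir 90.4
501 [218.6  12.1] ctr 0.6192 -0.1709 LxW 22 19 width dir 179.2
1013 [378.4 270.9] ctr 0.4623 0.0796 LxW 75 26 width dir 114.2
886 [132.1 318.6] ctr 0.7359 0.1318 LxW 75 33 width dir 77.4
896 [505.9 319.2] ctr 0.3209 0.1315 LxW 74 33 width dir 102.7
4632 [469.8 367.5] ctr 0.3599 0.1929 LxW 400 25 width dir 0.2
203 [470.5 466.8] ctr 0.3274 0.3498 LxW 50 16 width dir 129.7
```

View pics/w4.png

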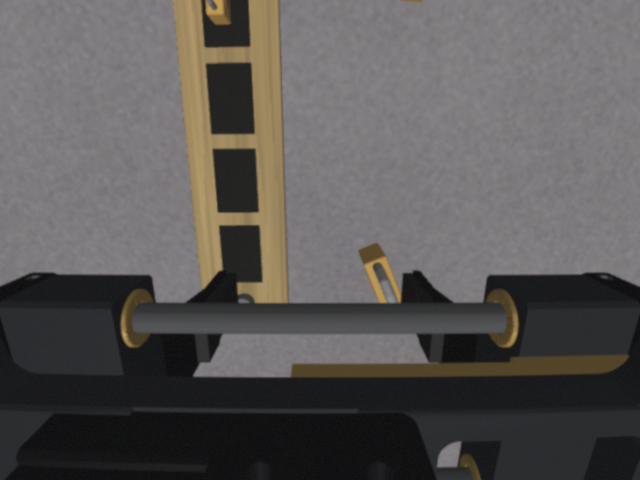

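```bash
python3 - <<'E'
from h import *
mats(cv2.imread("pics/w4.png"),sense())
E
python3 -m inch '[{"hand":0,"slide":[-1,5,0],"yaw":0},{"hand":0,"slide":[-3,10,0],"yaw":0},{"hand":0,"slide":[-5,15,0],"yaw":0},{"hand":0,"slide":[-7,20,0],"yaw":0},{"hand":0,"slide":[-8,24,0],"yaw":0},{"hand":0,"slide":[-8,26,0],"yaw":0},{"hand":0,"slide":[-8,26,0],"yaw":0},{"hand":0,"slide":[-8,26,0],"yaw":0}]'
python3 - <<'E'
from h import *
s=sense();im=capture("wrist");cv2.imwrite("pics/w5.png",im);print(s["tcp_pos"],s["joints"])
for z in(.034,.05): locks(im,s,z)
E
```

```text
mat 1254 [229.1  27.2] [ 0.6161 -0.1684] [0.041 0.038] 0.4
mat 2731 [230.3  97.5] [ 0.6155 -0.1015] [0.041 0.062] 0.7
mat 2271 [235.5 180.1] [ 0.6154 -0.0217] [0.062 0.04 ] 89.9
mat 959 [419.9 290.4] [0.406  0.0976] [0.039 0.057] 89.7
mat 187 [212.4 343. ] [0.6541 0.1735] [0.03  0.016] 89.5
mat 191 [425.7 343.2] [0.4041 0.1744] [0.032 0.016] 89.8
mat 2069 [613.6 458.3] [0.1146 0.36  ] [0.081 0.077] 89.1
mat 992 [483.4 455.8] [0.3123 0.3541] [0.069 0.053] 89.6
time_s: 9.12
tcp_pos: [0.4495, 0.2784, 0.2639]
ee_rot: [[-0.002, -1.0, -0.001], [-1.0, 0.002, -0.001], [0.001, 0.001, -1.0]]
wrist_force: [0.3, -0.3, 0.2]
gripper_width: 1.003
[0.4495141  0.27835982 0.26385196] [ 4.93590932e+01  1.40664624e+01 -1.54708508e+01 -1.67625658e-03
 -6.05301456e+01 -4.94691263e+01]
6379 [148.1  43.8] ctr 0.6012 0.1115 LxW 92 68 width dir 0.2
1176 [309.7  23.7] ctr 0.4553 0.0964 LxW 43 28 width dir 112.7
542 [333.7 168.8] ctr 0.4339 0.2255 LxW 38 18 width dir 104.4
658 [130.3 317.7] ctr 0.6531 0.3835 LxW 73 26 width dir 70.8
827 [506.4 319.9] ctr 0.2462 0.3861 LxW 71 31 width dir 102.4
268 [312.6 298.9] ctr 0.4632 0.3582 LxW 52 10 width dir 179.9
7693 [396.1 361.5] ctr 0.3147 0.4289 LxW 449 57 width dir 0.1
170 [470.9 467.7] ctr 0.2533 0.5993 LxW 46 14 width dir 128.0
6379 [148.1  43.8] ctr 0.5936 0.1163 LxW 88 65 width dir 0.2
1176 [309.7  23.7] ctr 0.455 0.1018 LxW 41 26 width dir 112.7
542 [333.7 168.8] ctr 0.4347 0.2245 LxW 36 17 width dir 104.4
658 [130.3 317.7] ctr 0.6429 0.3748 LxW 70 25 width dir 70.8
827 [506.4 319.9] ctr 0.2562 0.3773 LxW 68 29 width dir 102.4
268 [312.6 298.9] ctr 0.4625 0.3507 LxW 50 10 width dir 179.9
7693 [396.1 361.5] ctr 0.3214 0.4179 LxW 427 54 width dir 0.1
170 [470.9 467.7] ctr 0.263 0.5799 LxW 43 13 width dir 128.0
```

View pics/w5.png

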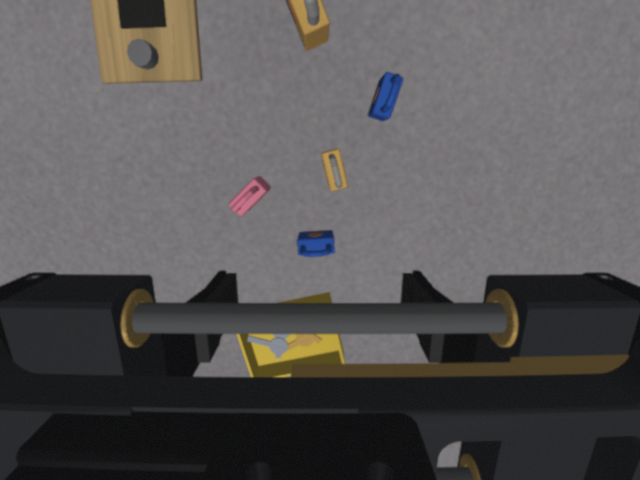

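```bash
python3 -m inch '[{"hand":0.5,"slide":[-0.8,-2.6,-4],"yaw":0.12},{"hand":0.5,"slide":[-1.6,-5.3,-9],"yaw":0.25},{"hand":0.5,"slide":[-1.6,-5.3,-11],"yaw":0.25},{"hand":0.5,"slide":[-1.6,-5.3,-11],"yaw":0.25},{"hand":0.5,"slide":[-1.6,-5.3,-11],"yaw":0.25},{"hand":0.5,"slide":[-1.6,-5.3,-11],"yaw":0.25}]'
python3 - <<'E'
from h import *
s=sense();im=capture("wrist");cv2.imwrite("pics/w6.png",im);print(s["tcp_pos"])
E
```

```text
time_s: 9.93
tcp_pos: [0.4337, 0.2271, 0.1555]
ee_rot: [[0.247, -0.969, 0.002], [-0.969, -0.247, 0.002], [-0.001, -0.002, -1.0]]
wrist_force: [0.0, -1.2, 0.9]
gripper_width: 0.514
[0.43365442 0.22709691 0.15547918]
```

View pics/w6.png

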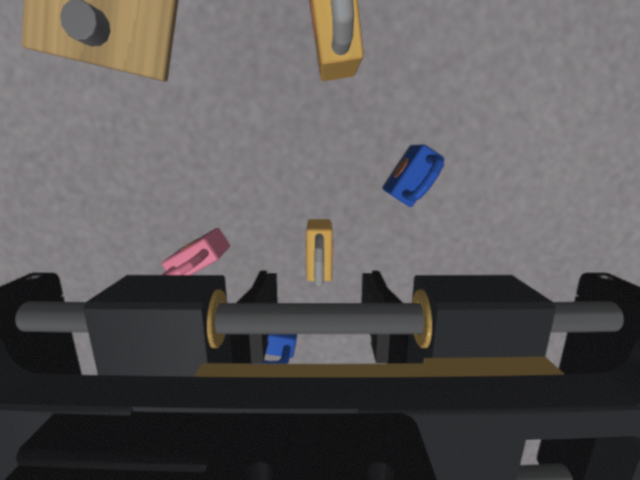

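```bash
python3 -m inch '[{"hand":0.5,"slide":[0,-0.1,-4],"yaw":0},{"hand":0.5,"slide":[0,-0.1,-6.5],"yaw":0},{"hand":0.5,"slide":[0,-0.1,-7.8],"yaw":0},{"hand":0.5,"slide":[0,-0.1,-7.8],"yaw":0},{"hand":1,"slide":[0,-0.1,-7.8],"yaw":0},{"hand":1,"slide":[0,-0.1,-7.8],"yaw":0},{"hand":1,"slide":[0,-0.1,-7.8],"yaw":0},{"hand":1,"slide":[0,-0.1,-7.8],"yaw":0},{"hand":1,"slide":[0,-0.1,-7.8],"yaw":0},{"hand":1,"slide":[0,-0.1,-7.8],"yaw":0}]'
python3 -m inch '[{"hand":1,"slide":[0,0,0],"yaw":0},{"hand":1,"slide":[0,0,0],"yaw":0},{"hand":1,"slide":[0,0,2],"yaw":0},{"hand":1,"slide":[0,0,6],"yaw":0},{"hand":1,"slide":[0,0,11],"yaw":0},{"hand":1,"slide":[0,0,13],"yaw":0},{"hand":1,"slide":[0,0,13],"yaw":0},{"hand":1,"slide":[0,0,13],"yaw":0}]'
```

```text
time_s: 11.22
tcp_pos: [0.4333, 0.2259, 0.0768]
ee_rot: [[0.248, -0.969, 0.001], [-0.969, -0.248, 0.001], [-0.0, -0.001, -1.0]]
wrist_force: [-0.9, -0.3, 4.8]
gripper_width: 0.203
time_s: 12.22
tcp_pos: [0.432, 0.2248, 0.2045]
ee_rot: [[0.247, -0.969, -0.003], [-0.969, -0.247, -0.002], [0.001, 0.003, -1.0]]
wrist_force: [-0.3, 0.1, -2.9]
gripper_width: 0.206
```

```bash
python3 -m inch '[{"hand":1,"slide":[2,-3,0],"yaw":-0.05},{"hand":1,"slide":[4.5,-8,0],"yaw":-0.1},{"hand":1,"slide":[7.5,-13,0],"yaw":-0.15},{"hand":1,"slide":[10.5,-18.5,0],"yaw":-0.2},{"hand":1,"slide":[13.5,-24,0],"yaw":-0.25},{"hand":1,"slide":[16,-28.5,0],"yaw":-0.25},{"hand":1,"slide":[18.4,-32.6,0],"yaw":-0.25},{"hand":1,"slide":[18.4,-32.6,-3],"yaw":-0.25},{"hand":1,"slide":[18.4,-32.6,-7],"yaw":-0.25},{"hand":1,"slide":[18.4,-32.6,-7],"yaw":-0.25}]'
python3 - <<'E'
from h import *
s=sense();im=capture("wrist");cv2.imwrite("pics/w7.png",im);print(s["tcp_pos"],s["ee_rot"][:,1]);mats(im,s)
E
```

```text
time_s: 13.48
tcp_pos: [0.6135, -0.1008, 0.1305]
ee_rot: [[-0.001, -1.0, -0.013], [-1.0, 0.001, -0.0], [0.0, 0.013, -1.0]]
wrist_force: [-0.3, -0.4, -1.6]
gripper_width: 0.206
[ 0.61351915 -0.10078857  0.13048678] [-0.99991569  0.00137155  0.01291213]
mat 2838 [308.1 125.6] [ 0.6165 -0.1802] [0.041 0.063] 0.7
mat 2407 [303.6 248.3] [ 0.6176 -0.1002] [0.068 0.043] 84.1
mat 529 [349.7 289.3] [ 0.5883 -0.0798] [0.015 0.024] 1.0
mat 457 [274.9 350.9] [ 0.6451 -0.0319] [0.023 0.016] 89.6
mat 162 [301.9 352.8] [ 0.6228 -0.0321] [0.022 0.01 ] 89.5
mat 413 [362.5 349.8] [ 0.5774 -0.0312] [0.023 0.016] 89.3
```

View pics/w7.png

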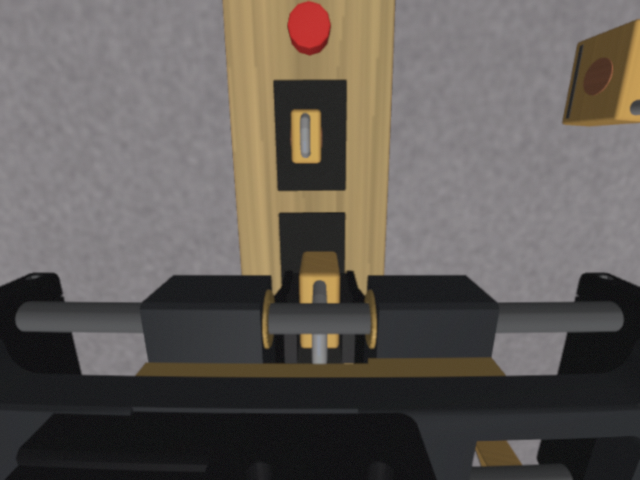

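```bash
python3 -m inch '[{"hand":1,"slide":[0.1,0,-2],"yaw":0},{"hand":1,"slide":[0.1,0,-3.5],"yaw":0},{"hand":1,"slide":[0.1,0,-4.3],"yaw":0},{"hand":1,"slide":[0.1,0,-4.7],"yaw":0},{"hand":1,"slide":[0.1,0,-4.7],"yaw":0},{"hand":0.4,"slide":[0.1,0,-4.7],"yaw":0},{"hand":0.4,"slide":[0.1,0,-4.7],"yaw":0},{"hand":0.4,"slide":[0.1,0,-4.7],"yaw":0},{"hand":0.4,"slide":[0.1,0,-4.7],"yaw":0}]'
python3 -m inch '[{"hand":0,"slide":[0,0,0],"yaw":0},{"hand":0,"slide":[0,0,2],"yaw":0},{"hand":0,"slide":[0,0,6],"yaw":0},{"hand":0,"slide":[0,0,12],"yaw":0},{"hand":0,"slide":[-4,0,16],"yaw":0},{"hand":0,"slide":[-10,-2,17],"yaw":0},{"hand":0,"slide":[-15,-4,17],"yaw":0},{"hand":0,"slide":[-17,-4,17],"yaw":0},{"hand":0,"slide":[-17,-4,17],"yaw":0},{"hand":0,"slide":[-17,-4,17],"yaw":0}]'
python3 - <<'E'
from h import *
s=sense();im=capture("wrist");cv2.imwrite("pics/w8.png",im);print(s["tcp_pos"])
locks(im,s,.043,np.array((.442,-.214)))
E
```

```text
time_s: 14.65
tcp_pos: [0.6181, -0.1005, 0.0895]
ee_rot: [[0.0, -1.0, 0.0], [-1.0, -0.0, -0.0], [0.0, -0.0, -1.0]]
wrist_force: [0.1, -0.1, 0.6]
gripper_width: 0.555
time_s: 15.9
tcp_pos: [0.4488, -0.1404, 0.2595]
ee_rot: [[0.0, -1.0, 0.001], [-1.0, -0.0, -0.0], [0.0, -0.001, -1.0]]
wrist_force: [-0.2, -0.1, -0.6]
gripper_width: 0.997
[ 0.44878119 -0.14039151  0.25954455]
860 [326.4 146.8] ctr 0.4415 -0.2137 LxW 49 21 width dir 87.7
```

View pics/w8.png

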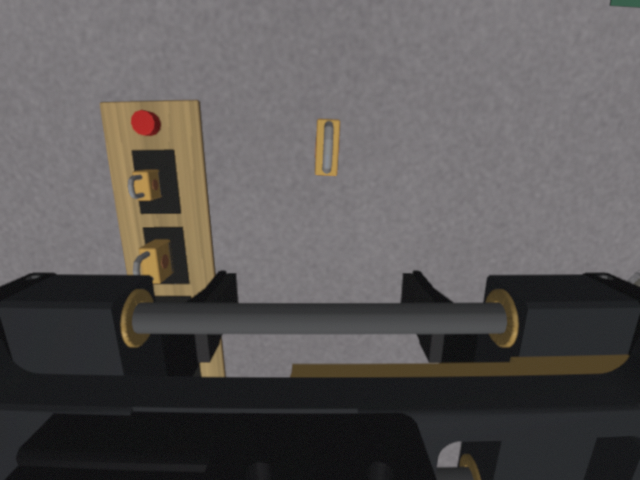

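```bash
python3 -m inch '[{"hand":0.2,"slide":[-0.7,-4,-2],"yaw":-0.04},{"hand":0.2,"slide":[-0.7,-7.3,-6],"yaw":-0.04},{"hand":0.2,"slide":[-0.7,-7.3,-8],"yaw":-0.04},{"hand":0.2,"slide":[-0.7,-7.3,-8],"yaw":-0.04},{"hand":0.2,"slide":[-0.7,-7.3,-12],"yaw":-0.04},{"hand":0.2,"slide":[-0.7,-7.3,-15],"yaw":-0.04},{"hand":0.2,"slide":[-0.7,-7.3,-17.6],"yaw":-0.04},{"hand":0.2,"slide":[-0.7,-7.3,-17.6],"yaw":-0.04},{"hand":0.2,"slide":[-0.7,-7.3,-17.6],"yaw":-0.04}]'
python3 -m inch '[{"hand":1,"slide":[0,0,0],"yaw":0},{"hand":1,"slide":[0,0,0],"yaw":0},{"hand":1,"slide":[0,0,0],"yaw":0},{"hand":1,"slide":[0,0,0],"yaw":0},{"hand":1,"slide":[0,0,0],"yaw":0},{"hand":1,"slide":[0,0,0],"yaw":0},{"hand":1,"slide":[0,0,0],"yaw":0},{"hand":1,"slide":[0,0,0],"yaw":0},{"hand":1,"slide":[0,0,0],"yaw":0}]'
```

```text
time_s: 17.08
tcp_pos: [0.4424, -0.2134, 0.0846]
ee_rot: [[-0.039, -0.999, 0.003], [-0.999, 0.039, -0.001], [0.001, -0.003, -1.0]]
wrist_force: [-0.2, 0.2, -0.2]
gripper_width: 0.804
time_s: 18.2
tcp_pos: [0.4413, -0.2135, 0.0833]
ee_rot: [[-0.04, -0.999, 0.001], [-0.999, 0.04, -0.0], [0.0, -0.001, -1.0]]
wrist_force: [0.2, -0.2, -1.1]
gripper_width: 0.241
```

```bash
python3 -m inch '[{"hand":1,"slide":[0,0,2],"yaw":0},{"hand":1,"slide":[0,0,6],"yaw":0},{"hand":1,"slide":[0,0,11],"yaw":0},{"hand":1,"slide":[2,2,14],"yaw":0},{"hand":1,"slide":[5,6,14],"yaw":0.04},{"hand":1,"slide":[9,10,14],"yaw":0.04},{"hand":1,"slide":[13,14,14],"yaw":0.04},{"hand":1,"slide":[16,17.5,14],"yaw":0.04},{"hand":1,"slide":[17.6,19.4,12],"yaw":0.04},{"hand":1,"slide":[17.6,19.4,8],"yaw":0.04}]'
python3 -m inch '[{"hand":1,"slide":[0,0,-2],"yaw":0},{"hand":1,"slide":[0,0,-2],"yaw":0}]'
python3 - <<'E'
from h import *
s=sense();im=capture("wrist");print(s["tcp_pos"],s["ee_rot"][:,1]);mats(im,s)
E
```

```text
time_s: 19.45
tcp_pos: [0.6179, -0.0176, 0.1624]
ee_rot: [[0.002, -1.0, 0.001], [-1.0, -0.002, 0.001], [-0.001, -0.001, -1.0]]
wrist_force: [-0.1, -0.4, -4.3]
gripper_width: 0.24
time_s: 19.7
tcp_pos: [0.6143, -0.0198, 0.1397]
ee_rot: [[-0.001, -1.0, -0.009], [-1.0, 0.001, -0.001], [0.001, 0.009, -1.0]]
wrist_force: [-0.3, 0.6, -3.6]
gripper_width: 0.235
[ 0.61426121 -0.01978185  0.13970209] [-9.99957377e-01  8.03589769e-04  9.19771503e-03]
mat 2104 [311.1  29.2] [ 0.6163 -0.1623] [0.042 0.03 ] 0.1
mat 2709 [313.3 131.7] [ 0.616 -0.1  ] [0.041 0.063] 0.1
mat 2194 [303.3 243.8] [ 0.6203 -0.0171] [0.077 0.043] 79.0
mat 520 [353.8 290. ] [0.5848 0.0052] [0.018 0.025] 1.2
mat 522 [269.9 350.8] [0.6515 0.0552] [0.024 0.019] 89.8
mat 476 [367.3 349.9] [0.5732 0.0557] [0.024 0.019] 89.5
```

```bash
python3 -m inch '[{"hand":1,"slide":[0,0,-1.5],"yaw":0},{"hand":1,"slide":[0,0,-3.2],"yaw":0},{"hand":1,"slide":[0,0,-4.3],"yaw":0},{"hand":1,"slide":[0,0,-4.8],"yaw":0},{"hand":1,"slide":[0,0,-4.8],"yaw":0},{"hand":0.3,"slide":[0,0,-4.8],"yaw":0},{"hand":0.3,"slide":[0,0,-4.8],"yaw":0},{"hand":0.3,"slide":[0,0,-4.8],"yaw":0},{"hand":0.3,"slide":[0,0,-4.8],"yaw":0}]'
python3 -m inch '[{"hand":0,"slide":[0,0,0],"yaw":0},{"hand":0,"slide":[0,0,2],"yaw":0},{"hand":0,"slide":[0,0,6],"yaw":0},{"hand":0,"slide":[0,0,12],"yaw":0},{"hand":0,"slide":[-4,5,17],"yaw":0},{"hand":0,"slide":[-8,10,17],"yaw":0},{"hand":0,"slide":[-12,15,17],"yaw":0},{"hand":0,"slide":[-14,18,17],"yaw":0},{"hand":0,"slide":[-14,18,17],"yaw":0},{"hand":0,"slide":[-14,18,17],"yaw":0}]'
python3 - <<'E'
from h import *
s=sense();im=capture("wrist");cv2.imwrite("pics/w9.png",im);print(s["tcp_pos"])
locks(im,s,.05,np.array((.462,.083)))
E
```

```text
time_s: 20.88
tcp_pos: [0.6171, -0.0194, 0.0956]
ee_rot: [[0.0, -1.0, 0.001], [-1.0, -0.0, 0.0], [-0.0, -0.001, -1.0]]
wrist_force: [-1.0, -0.2, -0.3]
gripper_width: 0.609
time_s: 22.12
tcp_pos: [0.4769, 0.1607, 0.2654]
ee_rot: [[0.001, -1.0, 0.0], [-1.0, -0.001, 0.0], [-0.0, -0.0, -1.0]]
wrist_force: [0.3, 0.3, -0.3]
gripper_width: 1.0
[0.47694648 0.16068235 0.26543697]
1139 [332.8 139.6] ctr 0.4627 0.0809 LxW 61 24 width dir 113.2
```

View pics/w9.png

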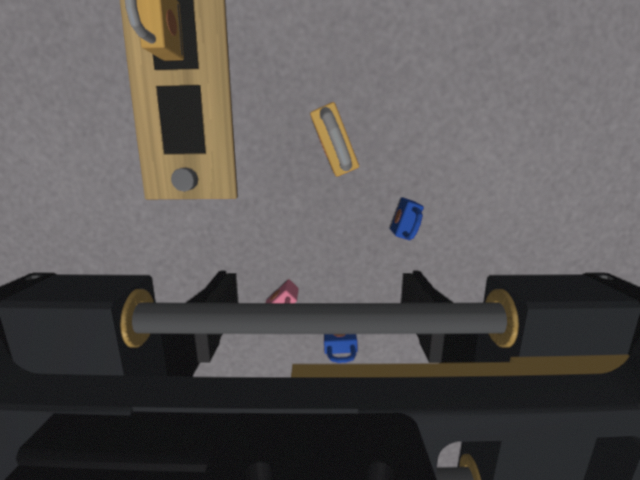

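```bash
python3 -m inch '[{"hand":0.2,"slide":[-0.7,-4,-2],"yaw":0.15},{"hand":0.2,"slide":[-1.4,-8,-5],"yaw":0.3},{"hand":0.2,"slide":[-1.4,-8,-6],"yaw":0.405},{"hand":0.2,"slide":[-1.4,-8,-6],"yaw":0.405},{"hand":0.2,"slide":[-1.4,-8,-6],"yaw":0.405},{"hand":0.2,"slide":[-1.4,-8,-11],"yaw":0.405},{"hand":0.2,"slide":[-1.4,-8,-15],"yaw":0.405},{"hand":0.2,"slide":[-1.4,-8,-17.1],"yaw":0.405},{"hand":0.2,"slide":[-1.4,-8,-17.1],"yaw":0.405},{"hand":0.2,"slide":[-1.4,-8,-17.1],"yaw":0.405}]'
python3 -m inch '[{"hand":1,"slide":[0,0,0],"yaw":0},{"hand":1,"slide":[0,0,0],"yaw":0},{"hand":1,"slide":[0,0,0],"yaw":0},{"hand":1,"slide":[0,0,0],"yaw":0},{"hand":1,"slide":[0,0,0],"yaw":0},{"hand":1,"slide":[0,0,0],"yaw":0},{"hand":1,"slide":[0,0,0],"yaw":0},{"hand":1,"slide":[0,0,0],"yaw":0},{"hand":1,"slide":[0,0,0],"yaw":0}]'
```

```text
time_s: 23.42
tcp_pos: [0.464, 0.0812, 0.0953]
ee_rot: [[0.394, -0.919, 0.002], [-0.919, -0.394, 0.001], [-0.0, -0.003, -1.0]]
wrist_force: [-0.4, -0.2, 0.4]
gripper_width: 0.804
time_s: 24.55
tcp_pos: [0.463, 0.0806, 0.0942]
ee_rot: [[0.394, -0.919, 0.0], [-0.919, -0.394, 0.0], [-0.0, -0.0, -1.0]]
wrist_force: [0.6, 0.4, 0.4]
gripper_width: 0.274
```

```bash
python3 -m inch '[{"hand":1,"slide":[0,0,2],"yaw":0},{"hand":1,"slide":[0,0,6],"yaw":0},{"hand":1,"slide":[1,0,10],"yaw":-0.1},{"hand":1,"slide":[4,-0.5,13],"yaw":-0.2},{"hand":1,"slide":[8,-1,13],"yaw":-0.3},{"hand":1,"slide":[12,-1.6,13],"yaw":-0.405},{"hand":1,"slide":[15.4,-2.1,13],"yaw":-0.405},{"hand":1,"slide":[15.4,-2.1,11],"yaw":-0.405},{"hand":1,"slide":[15.4,-2.1,8],"yaw":-0.405},{"hand":1,"slide":[15.4,-2.1,6],"yaw":-0.405}]'
python3 -m inch '[{"hand":1,"slide":[0,0,0],"yaw":0},{"hand":1,"slide":[0,0,-1.5],"yaw":0},{"hand":1,"slide":[0,0,-3],"yaw":0},{"hand":1,"slide":[0,0,-4.3],"yaw":0},{"hand":1,"slide":[0,0,-4.8],"yaw":0},{"hand":1,"slide":[0,0,-4.8],"yaw":0}]'
```

```text
time_s: 25.8
tcp_pos: [0.615, 0.0591, 0.1507]
ee_rot: [[-0.001, -1.0, -0.006], [-1.0, 0.001, -0.001], [0.001, 0.006, -1.0]]
wrist_force: [0.1, -0.2, -3.7]
gripper_width: 0.278
time_s: 26.55
tcp_pos: [0.6172, 0.0596, 0.1062]
ee_rot: [[0.0, -1.0, 0.0], [-1.0, -0.0, 0.0], [-0.0, -0.0, -1.0]]
wrist_force: [0.6, -0.1, -4.1]
gripper_width: 0.274
```

Release, back off, and check from a view over the row.

```bash
python3 -m inch '[{"hand":0.3,"slide":[0,0,0],"yaw":0},{"hand":0.3,"slide":[0,0,0],"yaw":0},{"hand":0.3,"slide":[0,0,0],"yaw":0},{"hand":0.3,"slide":[0,0,0],"yaw":0},{"hand":0,"slide":[0,0,2],"yaw":0},{"hand":0,"slide":[0,0,6],"yaw":0},{"hand":0,"slide":[0,0,12],"yaw":0},{"hand":0,"slide":[0,3,18],"yaw":0},{"hand":0,"slide":[0,6,20],"yaw":0},{"hand":0,"slide":[0,8,22],"yaw":0}]'
python3 -m inch '[{"hand":0,"slide":[0,1,0],"yaw":0},{"hand":0,"slide":[0,1,0],"yaw":0},{"hand":0,"slide":[0,1,0],"yaw":0}]'
python3 - <<'E'
from h import *
s=sense();im=capture("wrist");cv2.imwrite("pics/w10.png",im);cv2.imwrite("pics/side2.png",capture("side"));print(s["tcp_pos"]);mats(im,s)
h=cv2.cvtColor(im,cv2.COLOR_BGR2HSV)
for c in((.617,-.18,.037),(.617,-.1,.045),(.617,-.02,.054),(.617,.06,.061)):
    q=np.argwhere(cv2.inRange(h,(10,140,110),(22,255,255)))[:,::-1]
    w=plane("wrist",q,c[2],s)[:,:2]; w=w[(abs(w[:,0]-c[0])<.03)&(abs(w[:,1]-c[1])<.045)].astype(np.float32)
    print(c,cv2.minAreaRect(w) if len(w) else 0)
E
```

```text
time_s: 27.8
tcp_pos: [0.6169, 0.1407, 0.3282]
ee_rot: [[0.001, -1.0, 0.002], [-1.0, -0.001, 0.001], [-0.001, -0.002, -1.0]]
wrist_force: [-0.5, -0.0, -0.7]
gripper_width: 0.999
time_s: 28.18
tcp_pos: [0.6166, 0.1488, 0.3247]
ee_rot: [[-0.001, -1.0, -0.003], [-1.0, 0.001, -0.001], [0.001, 0.003, -1.0]]
wrist_force: [-0.4, -0.2, -0.2]
gripper_width: 0.998
[0.61658098 0.14879301 0.32473727]
mat 484 [318.1   6. ] [ 0.6155 -0.0749] [0.04  0.012] 0.0
mat 806 [320.2  64.2] [ 0.6157 -0.02  ] [0.04  0.062] 0.6
mat 279 [333.6 133.7] [0.598  0.0597] [0.006 0.061] 0.5
mat 995 [218.1 290.8] [0.7596 0.253 ] [0.068 0.046] 0.2
mat 979 [420.1 290.7] [0.4707 0.2536] [0.046 0.068] 89.6
mat 193 [212.4 343. ] [0.7673 0.3411] [0.041 0.017] 71.3
mat 195 [425.8 343.4] [0.4621 0.3423] [0.017 0.043] 20.8
mat 1003 [483.3 455.8] [0.3602 0.5551] [0.081 0.063] 89.6
(0.617, -0.18, 0.037) 0
(0.617, -0.1, 0.045) 0
(0.617, -0.02, 0.054) ((0.6166533827781677, -0.015812940895557404), (0.019082006067037582, 0.05420133098959923), 0.2540213167667389)
(0.617, 0.06, 0.061) ((0.6162290573120117, 0.060016267001628876), (0.05927440524101257, 0.022890008985996246), 89.92240905761719)
```

View pics/w10.png

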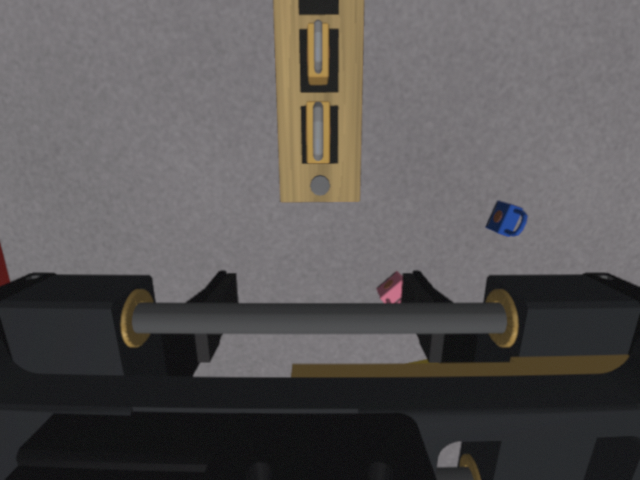

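View pics/side2.png

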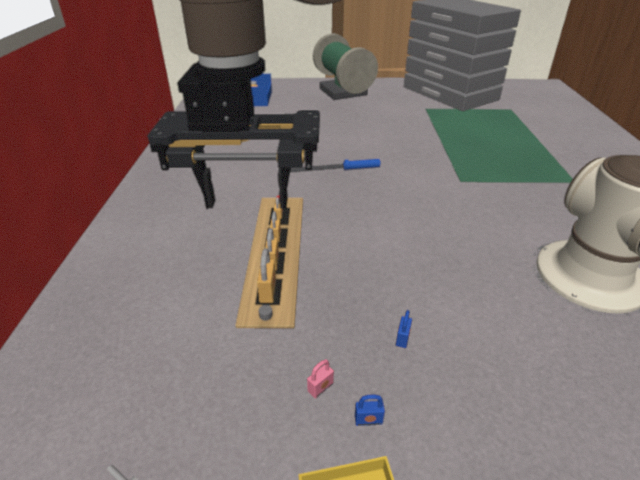

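```bash
python3 -m inch '[{"hand":0,"slide":[0,-5,0],"yaw":0},{"hand":0,"slide":[0,-10,0],"yaw":0},{"hand":0,"slide":[0,-14,0],"yaw":0},{"hand":0,"slide":[0,-16,0],"yaw":0},{"hand":0,"slide":[0,-16,0],"yaw":0},{"hand":0,"slide":[0,-16,0],"yaw":0},{"hand":0,"slide":[0,-16,0],"yaw":0}]'
python3 - <<'E'
from h import *
s=sense();im=capture("wrist");cv2.imwrite("pics/w11.png",im);mats(im,s)
h=cv2.cvtColor(im,cv2.COLOR_BGR2HSV)
q=np.argwhere(cv2.inRange(h,(10,140,110),(22,255,255)))[:,::-1]
for c in((.617,-.18,.037),(.617,-.1,.045),(.617,-.02,.054)):
    w=plane("wrist",q,c[2],s)[:,:2]; w=w[(abs(w[:,0]-c[0])<.03)&(abs(w[:,1]-c[1])<.04)].astype(np.float32)
    print(c,cv2.minAreaRect(w) if len(w) else 0)
E
```

```text
time_s: 29.15
tcp_pos: [0.617, -0.0094, 0.3261]
ee_rot: [[0.001, -1.0, -0.0], [-1.0, -0.001, 0.0], [-0.0, 0.0, -1.0]]
wrist_force: [0.2, -0.4, -0.8]
gripper_width: 1.0
mat 1462 [320.1  59.5] [ 0.6166 -0.1802] [0.04  0.062] 0.2
mat 1051 [320.6 133.3] [ 0.6159 -0.1004] [0.039 0.061] 0.1
mat 565 [320.9 195. ] [ 0.6159 -0.0205] [0.038 0.061] 0.8
mat 195 [333.  258.3] [0.5987 0.0589] [0.006 0.059] 0.8
mat 983 [218.2 290.7] [0.7613 0.0964] [0.068 0.046] 0.4
mat 990 [420.  290.8] [0.4711 0.096 ] [0.046 0.068] 89.8
mat 189 [212.4 343. ] [0.7635 0.1861] [0.019 0.036] 0.2
mat 195 [425.8 343.3] [0.4672 0.1864] [0.018 0.039] 5.5
mat 1004 [483.4 455.8] [0.3598 0.3983] [0.063 0.082] 0.1
(0.617, -0.18, 0.037) ((0.6186997294425964, -0.17615605890750885), (0.02895186096429825, 0.014708920381963253), 89.73514556884766)
(0.617, -0.1, 0.045) ((0.6170675158500671, -0.1011069193482399), (0.016316823661327362, 0.03510619327425957), 0.05286309868097305)
(0.617, -0.02, 0.054) ((0.6163919568061829, -0.020837917923927307), (0.019975779578089714, 0.04716787487268448), 0.47335612773895264)
```

View pics/w11.png

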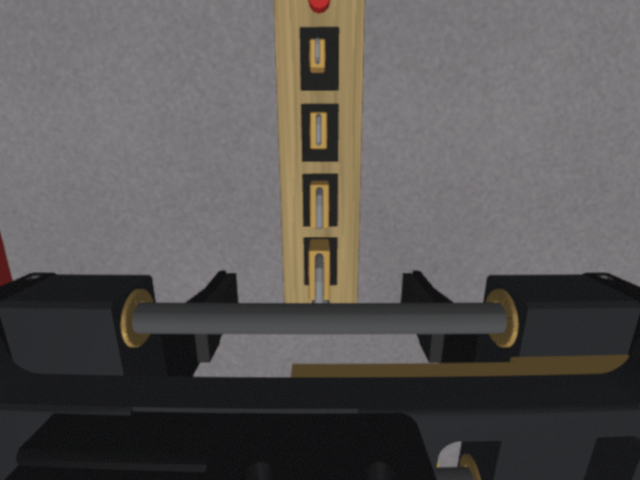

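All four stand centred on their mats, within about 4 mm, and squared to the row. The gripper is clear of everything.

```bash
python3 -c "from station import finish_job; print(finish_job())"
```

```text
the job is handed in; nothing more can be done
None
```

The four padlocks stand on the display strip in order of size, from the 28 mm one beside the red button to the 62 mm one at the grey end. I picked each up across its thickness, set it on its mat and let go. The job was handed in at about 29 s.

- **Position:** in the last wrist views, each padlock's measured centre was within about 4 mm of its mat's centre. The 28 mm one was furthest off, and part of that comes from its side face showing in the picture.
- **Angle:** the broad faces were within about 0.5° of the row.
- **Clearance:** all four looked upright. The gripper was open and well above them.
- **Left alone:** the file, or the part of it I could see, looked unmoved in the side view. I did not measure it again. The blue and pink look-alikes were not touched.

The first mat estimates from the three cameras differed by up to 5 mm along the row. I settled this with close wrist views, and the final ones agreed with it. No check failed.

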